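# Release the blue vial from the two-lane dispenser

## Robot

A 7-joint arm with a two-finger parallel gripper is mounted at the origin on the work surface. World frame = base frame: x ahead of the robot, y to its left, z up, the work surface at z = 0. Lengths are in mm, angles in rad, forces in N, time in s.
With the tool pointing down it reaches from about 400 to 900 mm from the base axis. Payload 5.6 kg.
Tool frame: the origin (TCP) lies at the very end of the fingers, on their centre line; the grasp point (between the pads) lies 19 mm behind it (tcp_to_grasp is the distance from the TCP to the grasp point, in mm); z points along the fingers, y is the line along which they close (so a half turn about z gives the same grasp; the last joint's range is limited). The gripper opens to 92 mm and grips with 3 to 60 N. Pads are 20 mm wide; open, the fingers measure 128 mm over their backs; the gripper's body (75 mm by 189 mm) begins 69 mm behind the grasp point.
Start: joints at [1.208, 0.468, -0.012, 1.603, 0.006, 1.071, -0.056], TCP at [204.303, -617.065, 214.592] pointing down, gripper open.
Joint ranges: [-2.53, 2.53], [-0.31, 2.02], [-1.57, 1.55], [0.28, 2.44], [-1.29, 4.43], [0.15, 1.84], [-2.92, 2.92]. Speed limits (rad/s): [2.57, 2.57, 3.14, 3.14, 3.14, 3.14, 3.14].

## Interface

Orientations are given as a unit quaternion [w, x, y, z].
In Python, from plant import sense, capture, get_calibration, close_job, look_for, landmark_of, tcp_to_grasp gives the robot as it stands.
- The arm moves only by the tool jog_arm, never from a script. Its argument "rows" is a list of rows, each a list of 7 numbers: the shift along the world's x, y, z in cm, then the turn, a rotation vector about the world's x, y, z in rad, then the opening, from -1 (shut) to 1 (fully open). In form: [[dx, dy, dz, wx, wy, wz, hand], ...]. A call has 1 to 5 rows; each row shifts and turns the commanded pose from where the row before left it; what a row does not reach is not made up. A row lasts 1/10 s, in which the tool goes at most 50 mm and 8.59 degrees, less where a joint would pass 70% of its speed; a pose out of reach is approached as far as the arm can. A call with a gripper value outside its range is refused whole. The fingers move at their own pace and stop on an object; "squeeze" is the grip in N (left out, the last holds). Time passes only in rows, so rows that do not move let the fingers close. It gives the time, the measured TCP pose, the force, the opening and the grip force at its end, in the units of the state.
- sense(): the state, without advancing time (a new reading comes with each control period).
- capture(name): name is "side" or "top"; returns (picture, depth): 384x512x3 uint8, red, green, blue; 384x512 float32, mm along the optical axis (not along the pixel's ray), 0 where there is no reading.
- get_calibration(name): a dict with "intrinsics" (3x3 intrinsics, pixels), "k1" (the pictures are not rectified: a ray, as slopes to the right and down, at radius r is drawn at 1 + k1 r^2 times it, then the intrinsics apply), "origin" and "rotation" of the camera in the world. Camera axes: x right, y down, z forward; pixel columns grow to the right and rows downward; lengths in mm; the calibration is good to about 2 mm. A picture is of the moment at which its call begins. get_calibration takes no time and is no camera call.
- close_job(): hands the job in; it is judged then, once.
Trained networks look in the newest picture that a camera, given by its name, has taken for a name from the list of things; names that differ only in an ending like _2 or _b are one class to them, and where a whole thing is asked for, a point or a joint stands for the part that bears it (a point fixed in the world has none). Each returns a list of dicts, best first, with "score" (0 to 1); they miss things now and then, are a little off and sometimes report something else, mostly with a low value. They report only what shows in the picture. A call takes as long as a camera call. They do not tell look-alikes from the thing itself.
- look_for(camera, label): "location" ([column, row] in pixels, amid what is visible of it).
- landmark_of(camera, label): "location" ([column, row] in pixels: a listed point, or the origin of a listed thing).
The state is a dict: "t": time; "joint_pos": joint angles; "joint_velocities": joint speeds; "joint_torque": joint torques, N m; "tcp_pos": TCP position; "eef_rot": TCP orientation; "contact_force": force on the tool from outside, world axes, zero at the start; "wrist_torque": the same for the moment, N m; "gripper_width": opening from 0.0 (shut) to 1.0 (fully open); "grip_force": force on a finger pad.
Only numpy, scipy, OpenCV 4.12 (cv2) and the standard library are available. Lean on these libraries where they do the work, as an engineer would, in place of code of your own. Each camera call takes 0.05 s, during which the arm holds its last target. There are 200 camera calls.

## Task

Press down the pad of the lever that holds back the blue-ended vial, and keep it down until that vial has rolled under the raised gate to the end of its chute; then let the lever go so that its gate shuts again. Work the lever only by its pad: do not touch the vials or the gates, keep the red-ended vial held behind its own shut gate, and leave the things standing around where they are.

Things in the scene. Friction and masses are not known exactly. Their poses are not given: they have to be found in the camera images.
- dispenser: fixed two-lane dispenser, base 290 x 200 x 10 mm; origin on the bench below the lever pivots, midway between lanes; x points away from the robot, down the chutes, y left. Grey-walled chutes, 56 mm wide inside, centred at y = +60 (left) and -60 mm (right), slope to an end wall at x = 164 mm. Over each a lever rocks on posts at x = 0 (116 mm high): pad at the robot end, gate at the far end
- pad_left (a point): black press pad, 32 x 32 x 8 mm, on the robot-side end of the left lever; origin at the centre of its top face, at rest level and 115 mm above the bench, 85 mm from the pivot (at x = 0, y = +60 mm of the dispenser, 105 mm up). Fully pressed it is about 28 mm lower. Resists with about 2 N, rising to 4 N, then a hard stop; springs back when let go
- pad_right (a point): black press pad, 32 x 32 x 8 mm, on the robot-side end of the right lever; origin at the centre of its top face, at rest level and 115 mm above the bench, 85 mm from the pivot (at x = 0, y = -60 mm of the dispenser, 105 mm up). Fully pressed it is about 28 mm lower. Resists with about 2 N, rising to 4 N, then a hard stop; springs back when let go
- lever_left (a joint): angle of the left rocking lever (rad): 0 at rest with the gate shut, grows as its pad is pressed, 0.34 at the hard stop; the vial is let through by 0.25; the spring shuts it again
- lever_right (a joint): angle of the right rocking lever (rad): 0 at rest with the gate shut, grows as its pad is pressed, 0.34 at the hard stop; the vial is let through by 0.25; the spring shuts it again
- gate_left (a point): yellow gate blade, 26 mm wide, 4 mm thick, reaching 48 mm below its origin, hanging from the far end of the left lever; origin on the lever 75 mm beyond the pivot; shut, it blocks the left chute; the lever lifts it about 27 mm. Not to be touched
- gate_right (a point): yellow gate blade, 26 mm wide, 4 mm thick, reaching 48 mm below its origin, hanging from the far end of the right lever; origin on the lever 75 mm beyond the pivot; shut, it blocks the right chute; the lever lifts it about 27 mm. Not to be touched
- vial_blue: white vial with blue ends, a loose lying cylinder 24 mm in diameter, 52 mm long, 20 to 45 g; origin at its centre, y axis along it. Starts behind the shut gate of either chute: y in the dispenser frame +60 mm = left, -60 mm = right. Its x there is about 60 mm at the start, about 152 mm when it lies at the end wall of its chute
- vial_red: white vial with red ends, a loose lying cylinder 24 mm in diameter, 52 mm long, 20 to 45 g; origin at its centre, y axis along it. Starts behind the shut gate of either chute: y in the dispenser frame +60 mm = left, -60 mm = right. Its x there is about 60 mm at the start, about 152 mm when it lies at the end wall of its chute
- beaker: empty glass beaker, 70 mm wide, 90 mm high, loose, to be left alone; origin at the centre of its underside
- reagent_bottle: amber bottle with a white cap, 60 mm in diameter, 120 mm high, loose, to be left alone; origin at the centre of its underside
- spatula: thin steel lab spatula, 155 mm long, 6 mm thick, lying on the bench along its x axis, loose, to be left alone
- jar: small white jar with a green lid, 40 mm in diameter, 50 mm high, loose, to be left alone; origin at the centre of its underside
Not all that is in view belongs to the job. What is shaped like the vial_blue but turquoise is not meant.

How it is judged:
By the outcome, as a careful person would: the job done as asked, in the order asked, and still so for the second after the job is handed in, with the robot touching nothing.
It also fails if it takes over 32 s, if anything falls off the work surface, if the arm or the gripper's body presses on something with over 40 N, if the wrist force passes 120 N, or if a joint passes its speed limit or range.

## Working session

There is one attempt and no reset: what is moved stays moved. The work goes in short steps, Python scripts to look and compute and a tool call to move; the robot and the scene stay as the last step left them, time stands still between calls to the robot, and variables do not carry over. Pictures are saved under pics/ and viewed, at most 10 in all, crops included, and the job is handed in when it is done.

Besides the shell and the picture viewer there is one more tool, called by a JSON object that holds its "op" and its "data". jog_arm: Moves the arm, as the interface text tells. Its arguments: {"type":"object","properties":{"rows":{"type":"array","items":{"type":"array","items":{"type":"number"}}},"squeeze":{"type":"number"}},"required":["rows"]}

```bash
mkdir -p pics
cat > h.py <<'E'
import numpy as np, cv2
from plant import *
def world(cam,px,depth=None,z=None):
    c=get_calibration(cam);K=np.array(c["intrinsics"],float);R=np.array(c["rotation"]);o=np.array(c["origin"])
    s=cv2.undistortPoints(np.array([[px]],float),K,np.array([c["k1"],0,0,0,0],float))[0,0]
    r=R@np.array([s[0],s[1],1.])
    t=depth if z is None else (z-o[2])/r[2]
    return o+t*r
E
python3 - <<'E'
from h import *
for n in ["top","side"]:
    p,d=capture(n); np.save(n+"_d.npy",d); cv2.imwrite(f"pics/{n}0.png",p[:,:,::-1])
    for l in ["pad_left","pad_right","gate_left","gate_right","vial_blue","vial_red","dispenser"]:
        for r in landmark_of(n,l)[:3]:
            q=r["location"]; z={"pad":115,"gat":105,"via":60,"dis":0}[l[:3]]
            print(n,l,np.round(q),round(r["score"],2),world(n,q,z=z).round())
print(get_calibration("top")["origin"],get_calibration("side")["origin"],sense()["t"])
E
```

```text
Traceback (most recent call last):
  File "h.py", line 6, in world
    r=R@np.array([s[0],s[1],1.])
      ~^~~~~~~~~~~~~~~~~~~~~~~~~
ValueError: matmul: Input operand 1 has a mismatch in its core dimension 0, with gufunc signature (n?,k),(k,m?)->(n?,m?) (size 3 is different from 4)
```

View pics/top0.png

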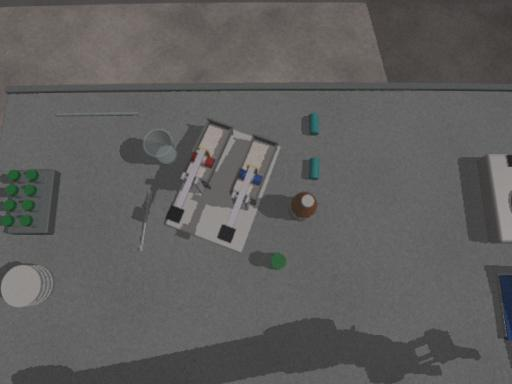

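The top view shows the dispenser at about (225,190). The blue-ended vial is at (250,177), in the lane with its pad at (227,233). The red-ended vial is at (203,159), with its pad at (176,214). The turquoise look-alikes lie loose at (314,124) and (315,168). The calibration rotation is a quaternion, so I'll fix the helper.

```bash
sed -i 's/^import numpy.*/&\nfrom scipy.spatial.transform import Rotation as Ro/; s/R=np.array(c\["rotation"\])/R=Ro.from_quat(np.roll(c["rotation"],-1)).as_matrix()/' h.py
python3 - <<'E'
from h import *
for n in ["top","side"]:
    p,d=capture(n); np.save(n+"_d.npy",d); cv2.imwrite(f"pics/{n}0.png",p[:,:,::-1])
    if n=="top": cv2.imwrite("pics/crop0.png",cv2.resize(p[100:270,130:350,::-1],None,fx=3.5,fy=3.5,interpolation=cv2.INTER_CUBIC))
    for l in ["pad_left","pad_right","gate_left","gate_right","vial_blue","vial_red","dispenser"]:
        for r in landmark_of(n,l)[:3]:
            q=r["location"]; z={"pad":115,"gat":105,"via":60,"dis":0}[l[:3]]
            print(n,l,np.round(q),round(r["score"],2),world(n,q,z=z).round(),world(n,q,depth=float(d[int(q[1]),int(q[0])])).round())
    print({k:np.round(v,3) for k,v in get_calibration(n).items()})
for px in [(227,233),(176,214)]: print(px,world("top",px,z=115).round())
print(sense()["t"],sense()["eef_rot"])
E
```

```text
top pad_left [173. 215.] 0.87 [571. 249. 115.] [571. 249. 116.]
top pad_right [226. 232.] 0.95 [533. 135. 115.] [534. 136. 113.]
top gate_left [204. 149.] 0.87 [724. 186. 105.] [745. 195.  47.]
top gate_right [203. 161.] 0.58 [696. 190. 105.] [705. 194.  77.]
top gate_right [255. 169.] 0.55 [676.  72. 105.] [676.  72. 105.]
top vial_blue [315. 170.] 0.77 [686. -72.  60.] [695. -78.  27.]
top vial_blue [248. 176.] 0.57 [672.  87.  60.] [660.  86. 107.]
top vial_blue [312. 125.] 0.56 [800. -72.  60.] [816. -79.  24.]
top vial_red [205. 159.] 0.71 [714. 190.  60.] [709. 187.  77.]
top dispenser [220. 198.] 0.57 [630. 158.   0.] [628. 157.  10.]
{'intrinsics': array([[346.761,   0.   , 251.805],
       [  0.   , 346.761, 190.071],
       [  0.   ,   0.   ,   1.   ]]), 'k1': np.float64(-0.034), 'origin': array([461.894,  80.693, 856.707]), 'rotation': array([ 0.076, -0.701,  0.705, -0.077])}
side pad_left [242. 242.] 0.81 [580. 242. 115.] [580. 242. 114.]
side pad_left [289. 200.] 0.44 [549.  63. 115.] [583. -15.  31.]
side pad_right [286. 220.] 0.72 [523. 131. 115.] [524. 130. 114.]
side
[... 332 characters left out ...]
ial_blue [262. 177.] 0.52 [683. -35.  60.] [704. -75.  21.]
side vial_blue [231. 167.] 0.52 [786. -27.  60.] [814. -69.  18.]
side dispenser [241. 239.] 0.88 [639. 157.   0.] [635. 163.   9.]
side dispenser [212. 220.] 0.45 [749. 139.   0.] [704. 194.  76.]
side dispenser [175. 259.] 0.15 [754. 301.   0.] [729. 323.  42.]
{'intrinsics': array([[388.27 ,   0.   , 257.678],
       [  0.   , 388.27 , 194.2  ],
       [  0.   ,   0.   ,   1.   ]]), 'k1': np.float64(-0.092), 'origin': array([265.929, 725.146, 819.967]), 'rotation': array([ 0.1  , -0.235,  0.889, -0.38 ])}
(227, 233) [532. 132. 115.]
(176, 214) [573. 243. 115.]
0.95 [ 5.37790497e-05  9.87249769e-01  1.59178798e-01 -8.44708086e-06]
```

View pics/crop0.png

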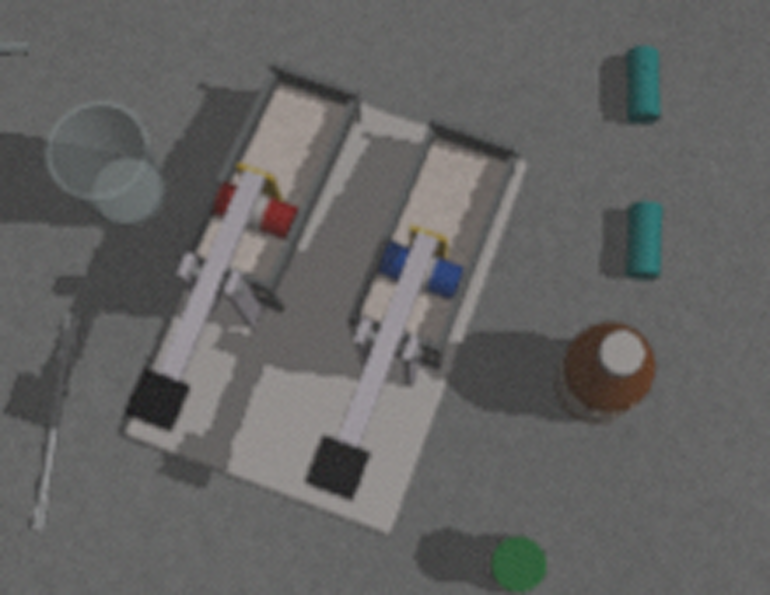

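View pics/side0.png

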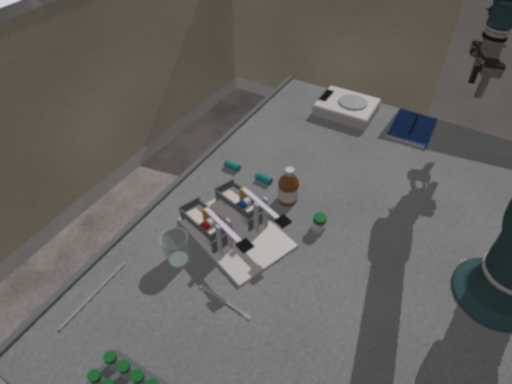

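Candidates for the blue vial: the blue-ended one at (248,176) in the top view, and the turquoise ones at (315,170) and (312,125). The one at (248,176) fits: in the crop at (420,268) it is deep blue with a white middle, behind the gate of the right lane. The pad to press is therefore pad_right, at about (532,133,115), with the dispenser yawed about -21°. The side view agrees, with the pad at (286,220).

I'll move over the pad with the fingers closed.

{"op": "jog_arm", "data": {"rows": [[1.8, 4.2, 0, 0, 0, -0.07, -1], [1.8, 4.2, 0, 0, 0, -0.07, -1], [1.8, 4.2, 0, 0, 0, -0.07, -1], [1.8, 4.2, 0, 0, 0, -0.07, -1], [1.8, 4.2, 0, 0, 0, -0.07, -1]]}}

```text
t: 1.45
tcp_pos: [294.9, -405.4, 214.8]
eef_rot: [0.0, 1.0, -0.017, 0.0]
contact_force: [0.4, -0.6, -0.2]
gripper_width: 0.591
grip_force: 0.0
```

{"op": "jog_arm", "data": {"rows": [[1.8, 4.2, 0, 0, 0, -0.07, -1], [1.8, 4.2, 0, 0, 0, -0.07, -1], [1.8, 4.2, 0, 0, 0, -0.07, -1], [1.8, 4.2, 0, 0, 0, -0.07, -1], [1.8, 4.2, 0, 0, 0, -0.05, -1]]}}

```text
t: 1.95
tcp_pos: [384.9, -195.4, 215.0]
eef_rot: [0.0, 0.984, -0.18, 0.001]
contact_force: [1.0, -0.6, 0.4]
gripper_width: 0.153
grip_force: 0.0
```

{"op": "jog_arm", "data": {"rows": [[1.8, 4.2, 0, 0, 0, 0, -1], [1.8, 4.2, 0, 0, 0, 0, -1], [1.8, 4.2, 0, 0, 0, 0, -1], [1.8, 4.2, 0, 0, 0, 0, -1], [1.8, 4.2, 0, 0, 0, 0, -1]]}}

```text
t: 2.45
tcp_pos: [474.9, 14.6, 215.0]
eef_rot: [0.0, 0.984, -0.179, 0.001]
contact_force: [0.1, -0.9, -0.4]
gripper_width: 0.005
grip_force: 0.0
```

{"op": "jog_arm", "data": {"rows": [[1.8, 4.0, 0, 0, 0, 0, -1], [1.8, 4.0, -1.5, 0, 0, 0, -1], [1.7, 3.9, -2.5, 0, 0, 0, -1], [0, 0, -2.7, 0, 0, 0, -1], [0, 0, 0, 0, 0, 0, -1]]}}

```text
t: 2.95
tcp_pos: [524.8, 132.4, 144.3]
eef_rot: [0.001, 0.984, -0.178, -0.003]
contact_force: [-0.4, -0.4, -0.3]
gripper_width: 0.005
grip_force: 0.0
```

Run:
```python
from h import *
print(sense()["tcp_pos"])
for n,(r0,r1,c0,c1) in {"top":(120,270,150,320),"side":(150,270,190,330)}.items():
    p,d=capture(n); cv2.imwrite(f"pics/{n}1.png",cv2.resize(p[r0:r1,c0:c1,::-1],None,fx=4,fy=4,interpolation=cv2.INTER_CUBIC)[:600,:800])
```

```text
[524.79111774 132.41574997 144.28148012]
```

View pics/side1.png

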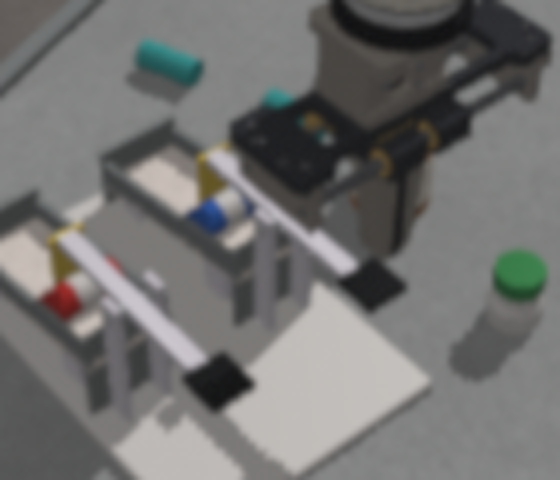

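View pics/top1.png

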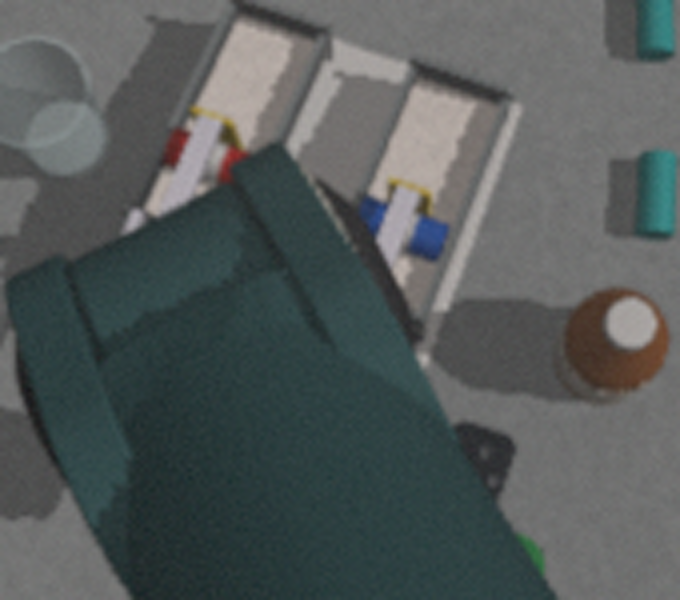

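The side view shows the shut fingertips at crop (395,245), just above the right pad at crop (372,285). Both vials are still behind their gates. The top view is blocked by the arm. I'll check the relative alignment.

Run:
```python
from h import *
c=get_calibration("side");R=Ro.from_quat(np.roll(c["rotation"],-1)).as_matrix();K=np.array(c["intrinsics"])
def proj(P):
    v=R.T@(np.array(P)-c["origin"]);s=v[:2]/v[2];s=s*(1+c["k1"]*(s@s));return K[:2,:2]@s+K[:2,2]
u=np.array([np.cos(-.37),np.sin(-.37),0]);v=np.array([-u[1],u[0],0])
def crop(P): return ((proj(P)-[190,150])*4).round()
t=sense()["tcp_pos"]; print("tcp",t,crop(t))
for x,y in [(533,134),(528,133),(523,131)]: print(x,y,[crop(np.array([x,y,115])+a*16*u+b*16*v) for a,b in [(0,0),(1,1),(1,-1),(-1,-1),(-1,1)]])
```

```text
tcp [527.10608503 131.25784076 147.6543619 ] [380. 242.]
533 134 [array([367., 278.]), array([330., 275.]), array([369., 251.]), array([403., 281.]), array([364., 305.])]
528 133 [array([375., 280.]), array([338., 277.]), array([377., 253.]), array([411., 283.]), array([373., 307.])]
523 131 [array([383., 281.]), array([347., 278.]), array([385., 254.]), array([420., 283.]), array([381., 308.])]
```

{"op": "jog_arm", "data": {"rows": [[0.2, 0.4, -1.7, 0, 0, 0, -1], [0, 0, -1, 0, 0, 0, -1], [0, 0, -0.6, 0, 0, 0, -1], [0, 0, -0.5, 0, 0, 0, -1], [0, 0, -0.4, 0, 0, 0, -1]]}}

```text
t: 3.55
tcp_pos: [529.1, 135.2, 105.9]
eef_rot: [0.0, 0.984, -0.18, -0.0]
contact_force: [-2.6, -1.5, 3.2]
gripper_width: 0.006
grip_force: 1.8
```

{"op": "jog_arm", "data": {"rows": [[0, 0, -0.5, 0, 0, 0, -1], [0, 0, -0.4, 0, 0, 0, -1], [0, 0, -0.3, 0, 0, 0, -1], [0, 0, -0.2, 0, 0, 0, -1], [0, 0, 0, 0, 0, 0, -1]]}}

```text
t: 4.05
tcp_pos: [529.9, 135.8, 91.6]
eef_rot: [-0.0, 0.984, -0.179, 0.0]
contact_force: [-0.7, -3.1, 5.1]
gripper_width: 0.002
grip_force: 2.0
```

{"op": "jog_arm", "data": {"rows": [[0, 0, -0.1, 0, 0, 0, -1], [0, 0, 0, 0, 0, 0, -1], [0, 0, 0, 0, 0, 0, -1], [0, 0, 0, 0, 0, 0, -1], [0, 0, 0, 0, 0, 0, -1]]}}

```text
t: 4.55
tcp_pos: [529.8, 136.1, 90.8]
eef_rot: [-0.0, 0.984, -0.179, 0.0]
contact_force: [0.5, -2.1, 5.6]
gripper_width: 0.005
grip_force: 2.1
```

Run:
```python
from h import *
p,d=capture("side"); a=cv2.resize(p[150:270,190:290,::-1],None,fx=4,fy=4)
q,d=capture("top"); b=cv2.resize(q[100:220,180:280,::-1],None,fx=4,fy=4)
cv2.imwrite("pics/m2.png",np.hstack([a,b]))
```

```text
(no output)
```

View pics/m2.png

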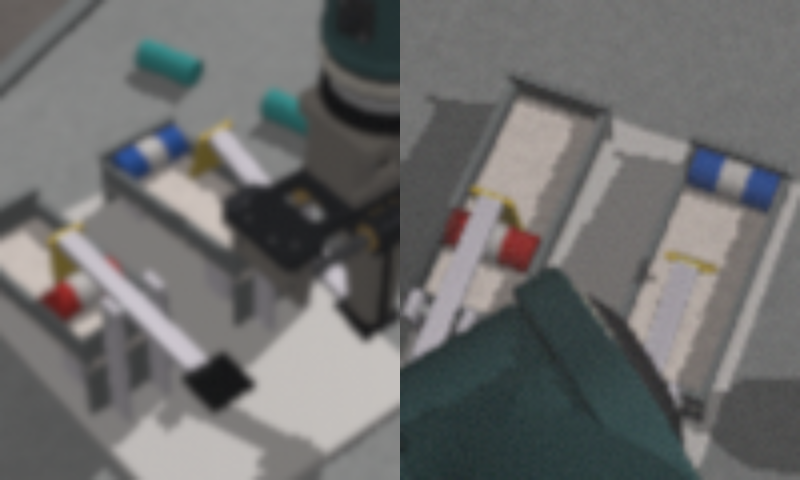

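The blue vial lies at the end wall (side crop (150,150), top crop (735,180)) and the right gate is raised. The red vial is still held. I'll release the lever by going straight up, gently at first.

{"op": "jog_arm", "data": {"rows": [[0, 0, 0, 0, 0, 0, -1], [0, 0, 0.6, 0, 0, 0, -1], [0, 0, 0.8, 0, 0, 0, -1], [0, 0, 0.8, 0, 0, 0, -1], [0, 0, 0.8, 0, 0, 0, -1]]}}

```text
t: 5.15
tcp_pos: [528.9, 136.2, 121.1]
eef_rot: [-0.0, 0.984, -0.179, -0.0]
contact_force: [0.2, 0.4, -0.1]
gripper_width: 0.001
grip_force: 0.0
```

{"op": "jog_arm", "data": {"rows": [[0, 0, 1.5, 0, 0, 0, -1], [-0.5, 0, 3, 0, 0, 0, -1], [-1, -1, 4, 0, 0, 0, -1], [-2, -3, 2, 0, 0, 0, -1], [-2, -4, 0, 0, 0, 0, -1]]}}

```text
t: 5.65
tcp_pos: [475.5, 57.3, 229.3]
eef_rot: [-0.001, 0.984, -0.177, 0.003]
contact_force: [0.1, -1.3, 0.8]
gripper_width: 0.001
grip_force: 0.0
```

{"op": "jog_arm", "data": {"rows": [[-1.5, -4, 0, 0, 0, 0, -1], [-1.5, -4, 0, 0, 0, 0, -1], [-1.5, -4, 0, 0, 0, 0, -1], [0, 0, 0, 0, 0, 0, -1], [0, 0, 0, 0, 0, 0, -1]]}}

```text
t: 6.15
tcp_pos: [429.2, -64.4, 226.3]
eef_rot: [-0.0, 0.984, -0.18, 0.0]
contact_force: [-0.2, 1.0, 0.5]
gripper_width: 0.005
grip_force: 0.0
```

Run:
```python
from h import *
p,d=capture("side"); a=cv2.resize(p[150:270,180:280,::-1],None,fx=4,fy=4)
q,d=capture("top"); b=cv2.resize(q[100:220,180:280,::-1],None,fx=4,fy=4)
cv2.imwrite("pics/m3.png",np.hstack([a,b]))
```

```text
(no output)
```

View pics/m3.png

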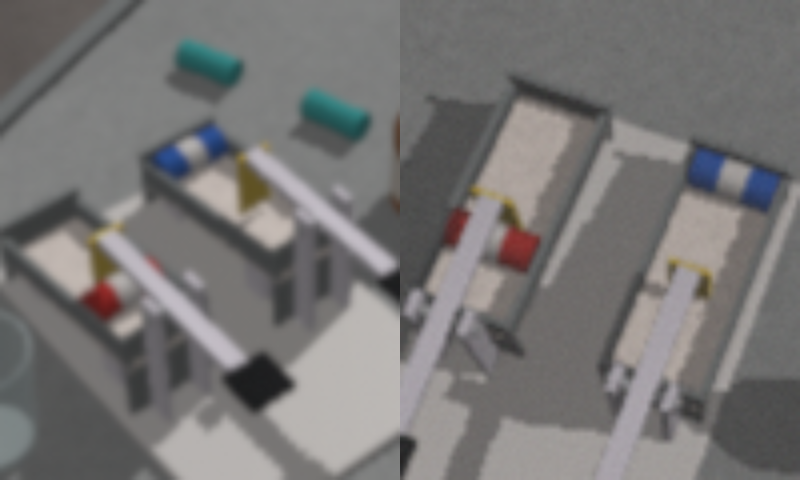

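The blue vial rests at the end wall (top crop (735,180)), the right gate is shut again (690,275), and the red vial is still behind its shut gate (495,240). I'll hand the job in.

```bash
python3 -c "from plant import close_job; print(close_job())"
```

```text
the job is handed in; nothing more can be done
None
```

Done and handed in: the blue-ended vial rolled to the end of the right chute, its lever is released with the gate shut again, and the red-ended vial is still behind its own shut gate.

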